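# Hold the terminal box cover over its threads

### The job

One of the two motors is wired and ready to be closed: its terminals carry the flat brass star link, while the other still has the black shorting bridge standing in its terminal box and is on test, so leave that motor, the bridge and the other things on the bench alone. Take the cast cover from the bench and hold it hovering level, about a centimetre above the gasket of the finished motor's terminal box, its four holes lined up with the four threaded holes so that I can look down through each onto its thread and start the screws (either way round will do). Keep hold of it there, still and clear of the box: the job finishes with the cover in the gripper.

Things in the scene. Friction and masses are not known exactly. Their poses are not given: they have to be found in the camera images.
- cover: loose die-cast aluminium terminal box cover, 0.18 to 0.31 kg, lying flange down on the bench left of the motors. Flange 100 (x) x 84 (y) x 4 mm with four 8 mm holes at x = +-41, y = +-33 mm; in its middle a raised block 66 (x) x 44 (y) mm, 26 mm high (30 mm overall), to be gripped across its 44 mm. Origin: centre of the flat underside; z up.
- motor_left: grey fixed motor on the left (+y) of the bedplate, 120 mm across, from x = -135 (shaft end, towards the robot) to +136 mm. Open terminal box on top, 100 (x) x 84 (y) mm outside, four 6 mm threaded holes at x = +-41, y = +-33 mm, black gasket around a 66 x 50 mm opening. Origin: centre of that opening, level with the gasket's top, the motor's highest part, 184 mm over the bench; z up.
- motor_right: the same motor on the right (-y) of the same bedplate (300 x 350 x 12 mm), 180 mm beside the left one and parallel to it; same sizes, axes and origin.
- star_link: flat brass strip 56 x 11 x 3 mm with its brass nuts, fixed on the terminal studs deep in the box of the finished motor. Origin: on the box's vertical centre line, 24 mm below the gasket's top face.
- shorting_bridge: loose black shorting bridge, 0.2 kg, standing on the studs in the box of the motor still on test: block 58 x 42 x 22 mm, a neck, and a grip bar 58 x 20 x 20 mm on top; 76 mm high, standing 52 mm out of the box (top 236 mm over the bench). Origin: centre of its underside, on the box's vertical centre line, 24 mm below the gasket's top.
- screw_tray: bystander: open grey tray 110 x 80 x 25 mm with screws. Origin: centre of its underside.
- screwdriver: bystander: screwdriver 200 mm long lying along its x, handle to -x. Origin: on its underside.
- bearing_cap: bystander: round steel bearing cap, 80 mm across, 18 mm high. Origin: centre of its underside.
There are look-alikes about, which are no part of the job. Leave any orange look-alike of the cover alone. Several things have the shape of the shorting_bridge; the one meant has the colours described above.

How it is judged:
At the end, for the whole second after the job is handed in: Cover in the fingers, still, level within 0.06 rad, 4-18 mm above the gasket of the star-link motor, centre within 2.5 mm and long side within 0.03 rad of the box's (either way round), touching neither box nor bridge; bridge moved under 8 mm, bystanders under 30 mm (((horizontal distance between star_link and motor_left below 0.03 m and horizontal distance between cover and motor_left below 0.0025 m and angle between the x axis of cover and the x axis of motor_left, either way round below 0.03 rad and z of cover in the frame of motor_left between 0.004 and 0.018 m and contact force between cover and motor_left below 0.3 N) or (horizontal distance between star_link and motor_right below 0.03 m and horizontal distance between cover and motor_right below 0.0025 m and angle between the x axis of cover and the x axis of motor_right, either way round below 0.03 rad and z of cover in the frame of motor_right between 0.004 and 0.018 m and contact force between cover and motor_right below 0.3 N)) and angle between cover's own z axis and vertical below 0.06 rad and linear speed of cover below 0.02 m/s and angular speed of cover below 0.1 rad/s and contact force between the fingers and cover above 1 N and contact force between cover and shorting_bridge below 0.3 N and distance of shorting_bridge from where it was at the start of the episode below 0.008 m and distance of each of screw_tray, screwdriver, bearing_cap from where it was at the start of the episode below 0.03 m); the arm keeps its last pose, push and grip.
It fails at once if the motor still on test is touched by the gripper, the arm or the cover ((horizontal distance between star_link and motor_left below 0.03 m and contact force between any of the arm, the fingers, cover and motor_right above 3 N) or (horizontal distance between star_link and motor_right below 0.03 m and contact force between any of the arm, the fingers, cover and motor_left above 3 N)).
It fails at once if the shorting bridge is moved (distance of shorting_bridge from where it was at the start of the episode above 0.008 m).
It fails at once if a bystander is knocked away (distance of any of screw_tray, screwdriver, bearing_cap from where it was at the start of the episode above 0.03 m).
It also fails if it takes over 48 s, if anything falls off the work surface, if the arm or the gripper's body presses on something with over 40 N, if the wrist force passes 120 N, or if a joint passes its speed limit or range.

### The arm

A 6-joint arm with a two-finger parallel gripper is mounted at the origin on the work surface. World frame = base frame: x ahead of the robot, y to its left, z up, the work surface at z = 0. Lengths are in m, angles in rad, forces in N, time in s.
With the tool pointing down it reaches from about 0.375 to 0.975 m from the base axis. Payload 3.8 kg.
Tool frame: the origin (TCP) lies between the finger pads; the fingertips stand 11 mm ahead of it and the grasp point (between the pads) lies 8 mm behind it; x points along the fingers, y is the direction in which the jaws open and shut, and the axes are right-handed (so a half turn about x gives the same grasp; the last joint's range is limited). The gripper opens to 88 mm and grips with 3 to 60 N. Pads are 18 mm wide; open, the fingers measure 123 mm over their backs; the gripper's body (75 mm by 187 mm) begins 45 mm behind the grasp point.
Start: joints at [1.127, 0.264, 1.604, -0, 1.274, -0.037], TCP at [0.267, 0.62, 0.25] pointing down, gripper open.
Joint ranges: [-2.63, 2.63], [-0.94, 2.18], [0.31, 2.57], [-1.31, 4.45], [0, 2.66], [-2.55, 2.55]. Speed limits (rad/s): [2.57, 2.57, 3.14, 3.14, 3.14, 3.14].

### API

Orientations are given as a 3x3 rotation matrix whose columns are the frame's x, y, z axes.
In Python, from workcell import ctrl gives the robot as it stands.
- The arm moves only by the tool apply_moves, never from a script. Its argument "plan" is a list that holds one entry, the list of rows, each a list of 7 numbers: the turn, a rotation vector about the tool's x, y, z scaled (see below), then the shift along the tool's x, y, z scaled (see below), then the closure, from 0 (fully open) to 1 (shut). In form: [[[ax, ay, az, x, y, z, hand], ...]]. A call has 1 to 10 rows; each row shifts and turns the pose as measured when the row begins, along the tool's axes as they then stand; what a row does not reach is not made up. The controller multiplies each number of a shift by 40 mm and each number of a turn by 6 degrees. A row lasts 1/12 s, in which the tool goes at most 41.7 mm and 7.16 degrees, less where a joint would pass 70% of its speed; a pose out of reach is approached as far as the arm can. A call with a number of a shift or a turn outside -1 to 1 is refused whole. A call with a gripper value outside its range is refused whole. The fingers move at their own pace and stop on an object; "squeeze" is the grip in N (left out, the last holds). Time passes only in rows, so rows that do not move let the fingers close. It gives the time, the measured TCP pose, the force and the opening at its end, in the units of the state.
- ctrl.state(): the state, without advancing time (a new reading comes with each control period).
- ctrl.grab_frame(name): name is "scene" or "side" or "wrist"; returns a dict with "pixels" (420x560x3 uint8, red, green, blue), "fx", "fy", "cx", "cy" (pixels), "distortion" ([k1, k2, p1, p2, k3] as OpenCV has them; the pictures are not rectified), "R" (3x3) and "t" (3): a world point X has camera coordinates R X + t. Camera axes: x right, y down, z forward; pixel columns grow to the right and rows downward; lengths in m; the calibration is good to about 2 mm. A picture is of the moment at which its call begins. There is no depth.
- ctrl.close_job(): hands the job in, once; it reports no verdict.
Trained networks look in the newest picture that a camera, given by its name, has taken for a name from the list of things; names that differ only in an ending like _2 or _b are one class to them, and where a whole thing is asked for, a point or a joint stands for the part that bears it (a point fixed in the world has none). Each returns a list of dicts, best first, with "score" (0 to 1); they miss things now and then, are a little off and sometimes report something else, mostly with a low value. They report only what shows in the picture. A call takes as long as a camera call. They do not tell look-alikes from the thing itself.
- ctrl.search_frame(camera, query): "centre" ([column, row] in pixels, amid what is visible of it).
- ctrl.cut_out(camera, query): "pixels" (420x560 bool, what is visible of it) and "centre" ([column, row] in pixels, amid what is visible of it).
- ctrl.tip_of(camera, query): "centre" ([column, row] in pixels: a listed point, or the origin of a listed thing).
The state is a dict: "time": time; "qpos": joint angles; "qd": joint speeds; "tau": joint torques, N m; "ee_pos": TCP position; "tcp_rot": TCP orientation; "ft_force": force on the tool from outside, world axes, zero at the start; "ft_torque": the same for the moment, N m; "gripper_width": finger opening in m.
Only numpy, scipy, OpenCV 4.12 (cv2) and the standard library are available. Lean on these libraries where they do the work, as an engineer would, in place of code of your own. Each camera call takes 0.05 s, during which the arm holds its last target. There are 200 camera calls.

## Working session

There is one attempt and no reset: what is moved stays moved. The work goes in short steps, Python scripts to look and compute and a tool call to move; the robot and the scene stay as the last step left them, time stands still between calls to the robot, and variables do not carry over. Pictures are saved under pics/ and viewed, about 8 in all and at most 12, crops included, and the job is handed in when it is done.

Besides the shell and the picture viewer there is one more tool, called after "Request:" by a JSON object that holds its "api" and its "payload", one argument or row to a line. apply_moves: Moves the arm, as the interface text tells. Its arguments: {"type":"object","properties":{"plan":{"type":"array"},"squeeze":{"type":"number"}},"required":["plan"]}

```bash
mkdir -p pics; cat > h.py <<'E'
import numpy as np, cv2
from workcell import ctrl
def save(n,f): cv2.imwrite(f'pics/{n}.png', f['pixels'][:,:,::-1])
def KD(f): return np.array([[f['fx'],0,f['cx']],[0,f['fy'],f['cy']],[0,0,1.]]),np.array(f['distortion'],float)
def ray(f,p,z):
    K,D=KD(f); u=cv2.undistortPoints(np.array([[p]],float),K,D)[0,0]
    R=np.array(f['R']);t=np.array(f['t']); c=-R.T@t; d=R.T@np.array([*u,1.])
    return c+d*(z-c[2])/d[2]
def proj(f,X):
    K,D=KD(f); return cv2.projectPoints(np.array(X,float).reshape(-1,3),cv2.Rodrigues(np.array(f['R']))[0],np.array(f['t'],float),K,D)[0][:,0]
E
python3 - <<'E'
from h import *
ims=[]
for c in ['scene','side']:
    f=ctrl.grab_frame(c); save(c,f); print(c, np.round(-np.array(f['R']).T@f['t'],3))
    for n,z in [('cover',0),('motor_left',.184),('motor_right',.184),('star_link',.16),('shorting_bridge',.16)]:
        for d in ctrl.tip_of(c,n): print(n,round(d['score'],2),np.round(d['centre']),np.round(ray(f,d['centre'],z),3))
print(ctrl.state())
E
```

```text
scene [ 0.953 -0.327  0.753]
cover 0.84 [308. 197.] [ 0.421  0.283 -0.   ]
cover 0.65 [266. 163.] [0.228 0.302 0.   ]
motor_left 0.72 [288. 242.] [0.607 0.019 0.184]
motor_right 0.91 [201. 292.] [ 0.586 -0.162  0.184]
motor_right 0.6 [287. 253.] [ 0.625 -0.     0.184]
star_link 0.59 [204. 299.] [ 0.584 -0.16   0.16 ]
shorting_bridge 0.78 [323. 240.] [0.637 0.087 0.16 ]
shorting_bridge 0.65 [287. 252.] [0.61  0.015 0.16 ]
side [ 0.159 -0.511  0.645]
cover 0.87 [225. 216.] [0.424 0.296 0.   ]
cover 0.82 [152. 238.] [0.224 0.295 0.   ]
motor_left 0.88 [349. 192.] [0.616 0.018 0.184]
motor_right 0.66 [392. 246.] [ 0.58  -0.158  0.184]
star_link 0.4 [393. 255.] [ 0.588 -0.16   0.16 ]
shorting_bridge 0.78 [347. 204.] [0.609 0.011 0.16 ]
shorting_bridge 0.57 [285. 222.] [0.459 0.02  0.16 ]
{'time': 0.6, 'qpos': array([ 1.12705727e+00,  2.63874309e-01,  1.60400514e+00,  2.10016170e-05,
        1.27368407e+00, -3.69143123e-02]), 'qd': array([ 0.00088722, -0.0004493 , -0.00121828,  0.00041337, -0.00116811,
       -0.00333652]), 'tau': array([-3.46965553e-04, -5.01658916e+01, -3.56999731e+01,  7.28348689e-02,
        1.88520196e-02, -1.33050136e-05]), 'ee_pos': array([0.26709789, 0.61990398, 0.24972027]), 'tcp_rot': array([[-5.62770009e-06,  3.95700874e-01,  9.18379452e-01],
       [ 3.49361743e-05,  9.18379452e-01, -3.95700873e-01],
       [-9.99999999e-01,  2.98577788e-05, -1.89926388e-05]]), 'ft_force': array([-0.50580614, -0.57160735,  0.58582596]), 'ft_torque': array([-0.02332991, -0.01277728, -0.00708331]), 'gripper_width': 0.08815564305076322}
```

View pics/scene.png

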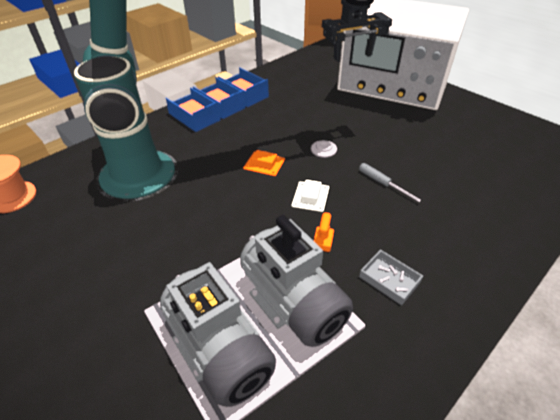

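View pics/side.png

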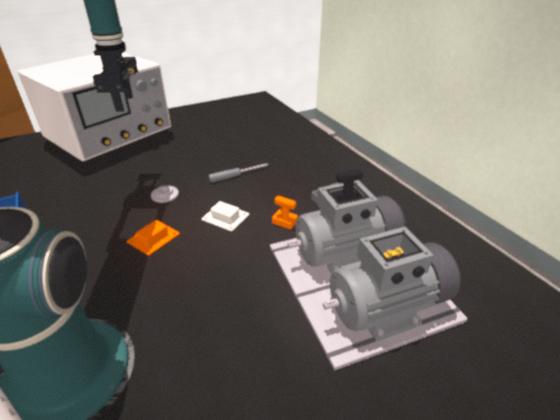

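The look-alikes for the cover are an orange one at scene (266,163) and the light aluminium one at (308,197); I choose the aluminium one. For the motors, the one at scene (201,290) has brass in its box, so motor_right is finished. The black bridge stands in motor_left at (288,235), and there is an orange bridge look-alike at (323,235). I'll go above the cover and look with the wrist camera.

Request:
{"api": "apply_moves", "payload": {
  "plan": [
    [[0,0,0,0,-0.6,0.68,0],[0,0,0,0,-0.6,0.68,0],[0,0,0,0,-0.6,0.68,0],[0,0,0,0,-0.6,0.68,0],[0,0,0,0,-0.6,0.68,0],[0,0,0,0,-0.6,0.68,0],[0,0,0,0,-0.6,0.68,0],[0,0,0,0,-0.6,0.68,0],[0,0,0,0,-0.6,0.68,0],[0,0,0,0,-0.6,0.68,0]]
  ]
}}

```text
time: 1.43
ee_pos: [0.425, 0.2864, 0.2492]
tcp_rot: [[0.003, 0.384, 0.923], [0.006, 0.923, -0.384], [-1.0, 0.007, 0.0]]
ft_force: [1.0, 0.2, 0.2]
gripper_width: 0.0882
```

```bash
python3 - <<'E'
from h import *
f=ctrl.grab_frame('wrist'); save('w1',f); s=ctrl.state(); print(s['time'],s['ee_pos'],s['tcp_rot'].round(3)); print('cam',-np.array(f['R']).T@f['t'])
for d in ctrl.tip_of('wrist','cover'): print(d['score'],d['centre'],ray(f,d['centre'],0))
for d in ctrl.cut_out('wrist','cover'):
    m=np.argwhere(d['pixels'])[:,::-1]; h=cv2.convexHull(m.astype(np.int32))[:,0]
    P=np.array([ray(f,p,0.004)[:2] for p in h],np.float32)
    print(d['score'],d['centre'],cv2.minAreaRect(P*1000))
E
```

```text
1.4833 [0.4275773  0.28096298 0.24918843] [[ 0.005  0.386  0.922]
 [ 0.001  0.922 -0.386]
 [-1.     0.003  0.004]]
cam [0.3615694  0.31119441 0.38363052]
0.96 [279.9, 177.1] [0.42490871 0.28601692 0.        ]
0.63 [281.1, 173.5] ((421.8691101074219, 290.2803955078125), (83.82695007324219, 99.5306625366211), 32.03011703491211)
0.6 [219.3, 20.0] ((257.7179260253906, 284.8875732421875), (120.52022552490234, 60.06563949584961), 66.8238754272461)
```

View pics/w1.png

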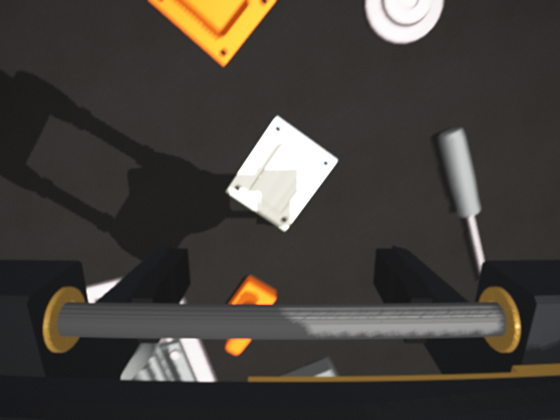

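The close view shows the aluminium cover at (282,174), with corners (278,116), (338,159), (286,231) and (227,190). Its short side lies at about 32° in the world. The orange cover at (215,20), the bearing cap, the screwdriver and the orange bridge at (250,300) all stand apart from it. I'll turn by 35°, descend and look again.

Request:
{"api": "apply_moves", "payload": {
  "plan": [
    [[0.98,0,0,0.33,0,0,0],[0.98,0,0,0.33,0,0,0],[0.98,0,0,0.33,0,0,0],[0.98,0,0,0.33,0,0,0],[0.98,0,0,0.33,0,0,0],[0.98,0,0,0.33,0,0,0],[0,0,0,0,0,0,0],[0,0,0,0,0,0,0]]
  ]
}}

```text
time: 2.25
ee_pos: [0.424, 0.2962, 0.17]
tcp_rot: [[0.006, 0.861, 0.509], [0.014, 0.508, -0.861], [-1.0, 0.012, -0.009]]
ft_force: [-0.0, -0.4, 0.7]
gripper_width: 0.0883
```

```bash
cat >> h.py <<'E'
def rect(f,cam,n,z):
    for d in ctrl.cut_out(cam,n):
        m=np.argwhere(d['pixels'])[:,::-1]; h=cv2.convexHull(m.astype(np.int32))[:,0]
        P=np.array([ray(f,p,z)[:2] for p in h],np.float32)
        print(cam,n,round(d['score'],2),np.round(d['centre']),cv2.minAreaRect(P*1000))
def toolshift(target):
    s=ctrl.state(); print('need tool shift/40mm',(s['tcp_rot'].T@(np.array(target)-s['ee_pos'])/.04).round(3))
E
python3 - <<'E'
from h import *
f=ctrl.grab_frame('wrist'); save('w2',f); s=ctrl.state(); print(s['time'],s['ee_pos'],s['tcp_rot'].round(3),s['qpos'].round(2)); print('cam',-np.array(f['R']).T@f['t'])
for d in ctrl.tip_of('wrist','cover'): print(d['score'],d['centre'],ray(f,d['centre'],0))
rect(f,'wrist','cover',.004)
for c in ['scene','side']:
    g=ctrl.grab_frame(c); rect(g,c,'cover',.004)
    for n in ['shorting_bridge','screwdriver','bearing_cap']: 
        for d in ctrl.tip_of(c,n): print(c,n,round(d['score'],2),np.round(d['centre']),ray(g,d['centre'],0).round(3))
E
```

```text
2.3 [0.42390112 0.29608839 0.16996992] [[ 0.005  0.861  0.509]
 [ 0.014  0.508 -0.861]
 [-1.     0.012 -0.009]] [0.56 0.02 2.03 0.01 1.08 0.02]
cam [0.38872027 0.35267282 0.30509009]
0.91 [272.6, 202.8] [0.42309596 0.28548888 0.        ]
0.64 [83.7, 81.3] [0.22716125 0.29662658 0.        ]
wrist cover 0.67 [86. 81.] ((226.85189819335938, 296.1397705078125), (102.30738830566406, 84.20458221435547), 26.228662490844727)
wrist cover 0.65 [272. 200.] ((421.89678955078125, 289.8890380859375), (84.9904556274414, 100.30978393554688), 32.216270446777344)
scene cover 0.81 [310. 195.] ((420.5683898925781, 294.6065979003906), (85.90442657470703, 117.15928649902344), 32.01038360595703)
scene cover 0.65 [265. 162.] ((226.1470947265625, 300.1850280761719), (102.65689849853516, 95.88337707519531), 23.836597442626953)
scene shorting_bridge 0.86 [288. 254.] [0.524 0.103 0.   ]
scene shorting_bridge 0.63 [320. 241.] [0.55 0.19 0.  ]
scene shorting_bridge 0.6 [310. 198.] [ 0.425  0.284 -0.   ]
scene screwdriver 0.75 [388. 182.] [0.537 0.49  0.   ]
scene bearing_cap 0.6 [323. 149.] [0.301 0.477 0.   ]
side cover 0.89 [152. 236.] ((223.6784210205078, 298.17779541015625), (103.04621124267578, 95.65156555175781), 27.07567596435547)
side cover 0.64 [224. 216.] ((422.33148193359375, 292.3553771972656), (93.25089263916016, 109.5287094116211), 31.538888931274414)
side shorting_bridge 0.76 [285. 222.] [0.557 0.193 0.   ]
side shorting_bridge 0.7 [344. 207.] [0.74  0.175 0.   ]
side screwdriver 0.2 [220. 216.] [0.41  0.301 0.   ]
side bearing_cap 0.81 [163. 193.] [0.3   0.487 0.   ]
```

View pics/w2.png

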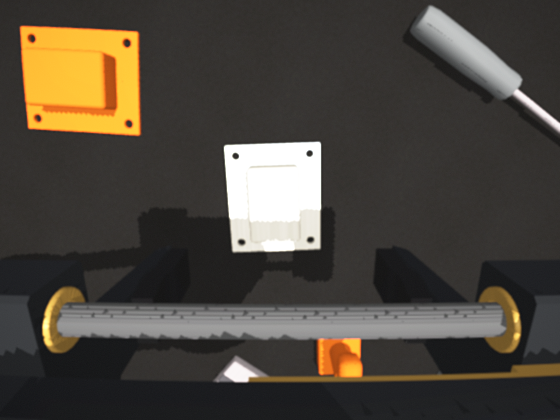

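```bash
python3 - <<'E'
from h import *
f=ctrl.grab_frame('wrist')
g=cv2.cvtColor(f['pixels'],cv2.COLOR_RGB2GRAY)
P=[]
for u,v in [(236,156),(309,154),(311,240),(242,242)]:
    w=g[v-6:v+7,u-6:u+7].astype(float); w=np.clip(np.median(w)-20-w,0,None); yy,xx=np.mgrid[v-6:v+7,u-6:u+7]
    p=((w*xx).sum()/w.sum(),(w*yy).sum()/w.sum()); P.append(ray(f,p,.003)); print(np.round(p,1))
P=np.array(P)[:,:2]; c=P.mean(0); print(P.round(4),c)
a=(P[1]+P[2]-P[0]-P[3]); print('jaw axis deg',np.degrees(np.arctan2(a[1],a[0])),[np.linalg.norm(P[i]-P[i-1]).round(4) for i in range(4)])
b=(P[2]+P[3]-P[0]-P[1]); print(np.degrees(np.arctan2(b[1],b[0])))
toolshift([*c,.1]); toolshift([*c,.018])
E
```

```text
[234.8 154. ]
[308.7 151.1]
[310.  237.7]
[241.  240.3]
[[0.3722 0.3069]
 [0.4279 0.3422]
 [0.4717 0.2731]
 [0.416  0.2379]] [0.42195213 0.29002908]
jaw axis deg 32.37088714263744 [np.float64(0.0818), np.float64(0.0659), np.float64(0.0818), np.float64(0.0659)]
-57.63140528295543
need tool shift/40mm [ 1.755 -0.147  0.086]
need tool shift/40mm [ 3.805 -0.174  0.104]
```

Request:
{"api": "apply_moves", "payload": {
  "plan": [
    [[-0.31,-0.09,-0.11,0,-0.17,0.1,0],[0,0,0,0.5,0,0,0],[0,0,0,0.6,0,0,0],[0,0,0,0.6,0,0,0],[0,0,0,0.4,0,0,0],[0,0,0,0,0,0,0],[0,0,0,0,0,0,0]]
  ]
}}

```text
time: 3.53
ee_pos: [0.4235, 0.2889, 0.086]
tcp_rot: [[0.007, 0.846, 0.534], [0.003, 0.534, -0.846], [-1.0, 0.007, 0.001]]
ft_force: [0.6, 0.3, -0.4]
gripper_width: 0.0881
```

```bash
python3 - <<'E'
from h import *
s=ctrl.state(); print(s['ee_pos'],s['tcp_rot'].round(4)); toolshift([.422,.290,.018])
E
```

```text
[0.42352426 0.28886936 0.0859555 ] [[ 0.0069  0.8455  0.5339]
 [ 0.0028  0.5339 -0.8455]
 [-1.      0.0073  0.0013]]
need tool shift/40mm [ 1.699 -0.029 -0.046]
```

Request:
{"api": "apply_moves", "payload": {
  "plan": [
    [[0,0,-0.07,0.4,-0.03,-0.05,0],[0,0,0,0.5,0,0,0],[0,0,0,0.4,0,0,0],[0,0,0,0.25,0,0,0],[0,0,0,0.08,0,0,0],[0,0,0,0,0,0,0]]
  ]
}}

```text
time: 4.03
ee_pos: [0.4272, 0.2933, 0.0259]
tcp_rot: [[0.01, 0.846, 0.534], [0.005, 0.534, -0.846], [-1.0, 0.011, 0.001]]
ft_force: [-0.3, 0.2, -0.4]
gripper_width: 0.0879
```

```bash
python3 - <<'E'
from h import *
s=ctrl.state(); print(s['ee_pos'],s['tcp_rot'].round(4),s['ft_force']); toolshift([.422,.290,.018])
E
```

```text
[0.42716637 0.29332734 0.02593206] [[ 0.0103  0.8456  0.5337]
 [ 0.0049  0.5337 -0.8457]
 [-0.9999  0.0113  0.0013]] [-0.34189843  0.22242218 -0.38276046]
need tool shift/40mm [ 0.197 -0.156  0.001]
```

Request:
{"api": "apply_moves", "payload": {
  "plan": [
    [[0,0,-0.1,0,-0.16,0,0],[0,0,0,0.1,0,0,0],[0,0,0,0.1,0,0,0],[0,0,0,0,0,0,0],[0,0,0,0,0,0,0]]
  ]
}}

```text
time: 4.45
ee_pos: [0.4239, 0.2912, 0.0212]
tcp_rot: [[0.006, 0.846, 0.534], [0.002, 0.534, -0.846], [-1.0, 0.006, 0.001]]
ft_force: [0.2, 0.6, 0.9]
gripper_width: 0.0881
```

```bash
python3 - <<'E'
from h import *
s=ctrl.state(); print(s['ee_pos'],s['tcp_rot'].round(4),s['ft_force']); toolshift([.422,.290,.018])
E
```

```text
[0.42393045 0.29120607 0.02121384] [[ 0.006   0.8457  0.5337]
 [ 0.0021  0.5337 -0.8457]
 [-1.      0.0062  0.0014]] [0.18975966 0.64553925 0.88280378]
need tool shift/40mm [ 0.08  -0.057 -0.   ]
```

Request:
{"api": "apply_moves", "payload": {
  "plan": [
    [[0,-0.02,-0.1,0.1,-0.09,0,0],[0,0,0,0,0,0,0],[0,0,0,0,0,0,0.5],[0,0,0,0,0,0,0.7],[0,0,0,0,0,0,1],[0,0,0,0,0,0,1],[0,0,0,0,0,0,1],[0,0,0,0,0,0,1]]
  ],
  "squeeze": 35
}}

```text
time: 5.12
ee_pos: [0.4211, 0.2894, 0.0174]
tcp_rot: [[-0.002, 0.846, 0.534], [-0.005, 0.534, -0.846], [-1.0, -0.004, 0.004]]
ft_force: [-0.2, -0.0, 0.2]
gripper_width: 0.0504
```

```bash
python3 - <<'E'
from h import *
s=ctrl.state(); print(s['ee_pos'],s['tcp_rot'].round(4),s['ft_force'],s['gripper_width']); toolshift([.422,.290,.018])
E
```

```text
[0.42108575 0.28940959 0.01743076] [[-0.0016  0.8457  0.5337]
 [-0.0054  0.5336 -0.8457]
 [-1.     -0.0042  0.0037]] [-0.2466566  -0.02045566  0.18215724] 0.05036518704154086
need tool shift/40mm [-0.014  0.027 -0.   ]
```

Request:
{"api": "apply_moves", "payload": {
  "plan": [
    [[0,0,0,0,0,0,1],[0,0,0,0,0,0,1],[0,0,0,0,0,0,1],[0,0,0,0,0,0,1],[0,0,0,0,0,0,1]]
  ]
}}

```text
time: 5.53
ee_pos: [0.4212, 0.2895, 0.0175]
tcp_rot: [[-0.001, 0.846, 0.534], [-0.005, 0.534, -0.846], [-1.0, -0.004, 0.004]]
ft_force: [0.5, 0.4, -0.7]
gripper_width: 0.0434
```

```bash
python3 - <<'E'
from h import *
s=ctrl.state(); print(s['ee_pos'],s['tcp_rot'].round(4),s['ft_force'],s['gripper_width'])
E
```

```text
[0.42123701 0.28952832 0.01748494] [[-0.0012  0.8456  0.5338]
 [-0.0052  0.5338 -0.8456]
 [-1.     -0.0038  0.0037]] [ 0.48155051  0.42522761 -0.70148858] 0.04340514752115692
```

Request:
{"api": "apply_moves", "payload": {
  "plan": [
    [[0,0,0,-0.2,0,0,1],[0,0,0,-0.5,0,0,1],[0,0,0,-0.9,0,0,1],[0,0,0,-0.9,0,0,1],[0,0,0,-0.9,0,0,1],[0,0,0,-0.9,0,0,1],[0,0,0,-0.9,0,0,1],[0,0,0,-0.9,0,0,1],[0,0,0,-0.9,0,0,1],[0,0,0,-0.9,0,0,1]]
  ],
  "squeeze": 45
}}

```text
time: 6.37
ee_pos: [0.4123, 0.2854, 0.3351]
tcp_rot: [[-0.031, 0.845, 0.534], [-0.023, 0.533, -0.846], [-0.999, -0.038, 0.003]]
ft_force: [1.1, 0.2, -2.5]
gripper_width: 0.0433
```

Request:
{"api": "apply_moves", "payload": {
  "plan": [
    [[0,0,0,-0.4,0,0,1],[0,0,0,0,0,0,1],[0,0,0,0,0,0,1]]
  ]
}}

```text
time: 6.62
ee_pos: [0.4149, 0.2871, 0.3631]
tcp_rot: [[-0.016, 0.845, 0.534], [-0.014, 0.534, -0.846], [-1.0, -0.022, 0.003]]
ft_force: [-1.3, -0.5, -3.3]
gripper_width: 0.044
```

```bash
python3 - <<'E'
from h import *
s=ctrl.state(); print(s['ee_pos'],s['tcp_rot'].round(4),s['ft_force'],s['gripper_width'],s['qpos'].round(2))
f=ctrl.grab_frame('wrist'); save('w3',f)
g=ctrl.grab_frame('scene'); save('s3',g); g2=ctrl.grab_frame('side'); save('d3',g2)
# motor box pose estimate from both cameras
for c,F in [('scene',g),('side',g2)]:
    for n in ['motor_left','motor_right']:
        for d in ctrl.tip_of(c,n): print(c,n,round(d['score'],2),np.round(d['centre']),ray(F,d['centre'],.184).round(4))
print('block px in wrist',proj(f,[s['ee_pos']]))
toolshift([.583,-.160,s['ee_pos'][2]])
E
```

```text
[0.41489233 0.28713674 0.36312173] [[-0.0164  0.8455  0.5337]
 [-0.0145  0.5335 -0.8457]
 [-0.9998 -0.0216  0.0035]] [-1.28104732 -0.53930144 -3.31727491] 0.04396302341990225 [ 0.56 -0.1   1.79 -0.    1.47 -0.  ]
scene motor_left 0.6 [286. 243.] [0.6066 0.0137 0.184 ]
scene motor_right 0.93 [202. 290.] [ 0.5837 -0.1581  0.184 ]
scene motor_right 0.69 [323. 148.] [0.4587 0.281  0.184 ]
side motor_left 0.91 [345. 190.] [0.6134 0.0276 0.184 ]
side motor_right 0.64 [396. 246.] [ 0.5862 -0.1625  0.184 ]
block px in wrist [[281.71543453 276.25234151]]
need tool shift/40mm [ 0.03  -2.391 11.696]
```

Request:
{"api": "apply_moves", "payload": {
  "plan": [
    [[0,0,0.15,0,0,0.5,1],[0,0,0,0,-0.1,0.9,1],[0,0,0,0,-0.1,0.95,1],[0,0,0,0,-0.1,0.95,1],[0,0,0,0,-0.1,0.95,1],[0,0,0,0,-0.1,0.95,1],[0,0,0,0,-0.1,0.95,1],[0,0,0,0,-0.1,0.95,1],[0,0,0,0,-0.1,0.95,1],[0,0,0,0,-0.1,0.95,1]]
  ]
}}

```text
time: 7.8
ee_pos: [0.5773, -0.0433, 0.3481]
tcp_rot: [[-0.026, 0.838, 0.546], [-0.008, 0.546, -0.838], [-1.0, -0.026, -0.008]]
ft_force: [0.6, -0.3, -2.8]
gripper_width: 0.0436
```

Request:
{"api": "apply_moves", "payload": {
  "plan": [
    [[-0.95,0,0,0,0,0.95,1],[-0.95,0,0,0,0,0.9,1],[-0.95,0,0,0,0,0.5,1],[-0.95,0,0,0,0,0.3,1],[-0.95,0,0,0,0,0,1],[-0.95,0,0,0,0,0,1],[-0.95,0,0,0,0,0,1],[-0.95,0,0,0,0,0,1],[-0.5,0,0,0,0,0,1],[0,0,0,0,0,0,1]]
  ]
}}

```text
time: 8.63
ee_pos: [0.6461, -0.1419, 0.3274]
tcp_rot: [[-0.051, 0.116, 0.992], [-0.004, 0.993, -0.116], [-0.999, -0.01, -0.05]]
ft_force: [0.7, 0.4, -2.4]
gripper_width: 0.0436
```

```bash
python3 - <<'E'
from h import *
s=ctrl.state(); print(s['time'],s['ee_pos'],s['tcp_rot'].round(4),s['ft_force'],s['gripper_width'],s['qpos'].round(2))
f=ctrl.grab_frame('wrist'); save('w4',f)
for n in ['motor_right','star_link']:
    for d in ctrl.tip_of('wrist',n): print(n,round(d['score'],2),np.round(d['centre']),ray(f,d['centre'],.184).round(4))
toolshift([.65,-.172,.36])
E
```

```text
8.6333 [ 0.64605686 -0.14187998  0.32739628] [[-0.0509  0.1156  0.992 ]
 [-0.0043  0.9932 -0.116 ]
 [-0.9987 -0.0102 -0.0501]] [ 0.688843    0.41708083 -2.39193841] 0.043630390534172135 [-0.25  0.23  1.5  -0.02  1.46 -1.7 ]
motor_right 0.92 [254. 136.] [ 0.5841 -0.1587  0.184 ]
star_link 0.56 [252. 142.] [ 0.5887 -0.1611  0.184 ]
need tool shift/40mm [-0.801 -0.749  0.147]
```

View pics/w4.png

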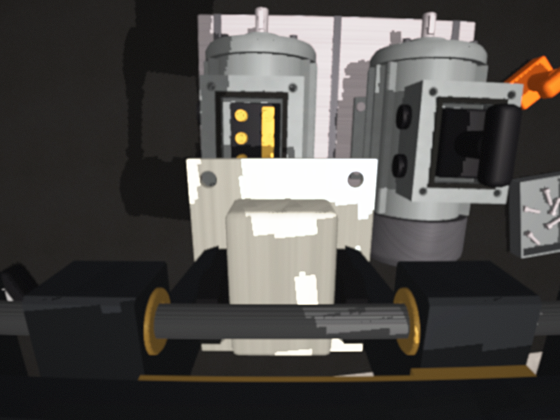

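The wrist view shows the brass star in motor_right's box at (255,135), with near holes at (211,87) and (292,88). The bridge is in the other motor at (495,145), and the cover is held at (282,270). The cover hides the rest of the box, so I'll back off a little and level the tool.

Request:
{"api": "apply_moves", "payload": {
  "plan": [
    [[0.2,-0.25,0,-0.4,-0.3,0.3,1],[0.2,-0.25,0,-0.5,-0.3,0.3,1],[0,0,0,-0.4,-0.2,0.4,1],[0,0,0,0,0,0,1],[0,0,0,0,0,0,1]]
  ]
}}

```text
time: 9.2
ee_pos: [0.6824, -0.1784, 0.378]
tcp_rot: [[-0.002, 0.167, 0.986], [-0.01, 0.986, -0.167], [-1.0, -0.01, -0.0]]
ft_force: [0.2, 0.3, -2.6]
gripper_width: 0.0437
```

```bash
python3 - <<'E'
from h import *
f=ctrl.grab_frame('wrist'); save('w5',f)
s=ctrl.state(); print(s['time'],s['ee_pos'],s['tcp_rot'].round(4),s['ft_force'])
for n in ['motor_right','star_link']:
    for d in ctrl.tip_of('wrist',n): print(n,round(d['score'],2),np.round(d['centre']),ray(f,d['centre'],.184).round(4))
E
```

```text
9.25 [ 0.68244689 -0.17840779  0.37816528] [[-1.300e-03  1.665e-01  9.860e-01]
 [-1.050e-02  9.860e-01 -1.665e-01]
 [-9.999e-01 -1.060e-02  4.000e-04]] [ 1.42961996 -1.31688204 -2.14558714]
star_link 0.87 [284.  85.] [ 0.5873 -0.1625  0.184 ]
star_link 0.35 [466.  80.] [0.6102 0.0059 0.184 ]
```

View pics/w5.png

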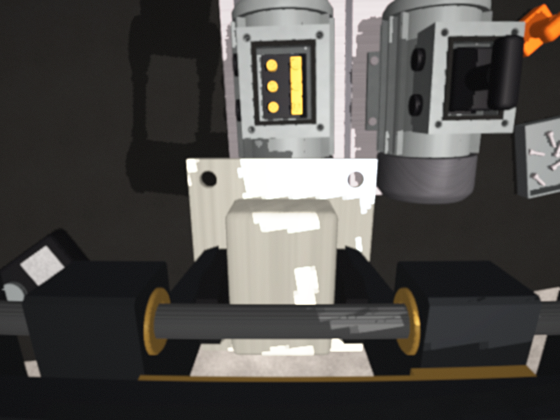

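The view shows the finished motor's four holes at (247,37), (320,35), (320,124) and (250,126), with the brass star at (284,85). The held cover's far holes are at (209,179) and (355,179).

```bash
cat >> h.py <<'E'
def dark(f,u,v,r,k=20):
    g=cv2.cvtColor(f['pixels'],cv2.COLOR_RGB2GRAY); w=g[v-r:v+r+1,u-r:u+r+1].astype(float); w=np.clip(np.median(w)-k-w,0,None); yy,xx=np.mgrid[v-r:v+r+1,u-r:u+r+1]
    return ((w*xx).sum()/w.sum(),(w*yy).sum()/w.sum())
E
python3 - <<'E'
from h import *
f=ctrl.grab_frame('wrist'); s=ctrl.state(); R=s['tcp_rot'];p=s['ee_pos']
px=[dark(f,u,v,5) for u,v in [(247,37),(320,35),(320,124),(250,126)]]; print(np.round(px,1))
for z in (.184,.181):
    P=np.array([ray(f,q,z) for q in px])[:,:2]; c=P.mean(0)
    a=P[0]+P[1]-P[2]-P[3]; b=P[0]+P[3]-P[1]-P[2]
    print(z,c.round(4),'len',[np.linalg.norm(P[i]-P[i-1]).round(4) for i in range(4)],'x deg',np.degrees(np.arctan2(-a[1],-a[0])).round(2),'y',np.degrees(np.arctan2(b[1],b[0])).round(2))
px=[dark(f,u,v,9) for u,v in [(209,179),(355,179)]]; print(np.round(px,1))
for dz in (-.0135,-.0155):
    Q=np.array([R.T@(ray(f,q,p[2]+dz)-p) for q in px]); print('cover holes in tool',Q.round(4),'len',np.linalg.norm(Q[0]-Q[1]).round(4))
print(p,R.round(4))
E
```

```text
[[246.4  38.1]
 [318.9  35.6]
 [318.5 126.3]
 [252.5 126.9]]
0.184 [ 0.5846 -0.1612] len [np.float64(0.0783), np.float64(0.065), np.float64(0.0796), np.float64(0.0626)] x deg -7.54 y -98.44
0.181 [ 0.5844 -0.1612] len [np.float64(0.079), np.float64(0.0656), np.float64(0.0803), np.float64(0.0632)] x deg -7.54 y -98.44
[[208.6 178.4]
 [357.4 178.2]]
cover holes in tool [[ 0.0139 -0.0333 -0.0411]
 [ 0.0133  0.0333 -0.0412]] len 0.0666
cover holes in tool [[ 0.0159 -0.0337 -0.0407]
 [ 0.0153  0.0338 -0.0408]] len 0.0675
[ 0.68150347 -0.17759943  0.37670953] [[-0.0041  0.1653  0.9862]
 [-0.0095  0.9862 -0.1654]
 [-0.9999 -0.01   -0.0025]]
```

```bash
python3 - <<'E'
from h import *
f=ctrl.grab_frame('wrist'); c=f['pixels'][20:145,225:345,::-1]; cv2.imwrite('pics/c5.png',cv2.resize(c,None,fx=4.5,fy=4.5,interpolation=cv2.INTER_CUBIC))
E
```

```text
(no output)
```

View pics/c5.png

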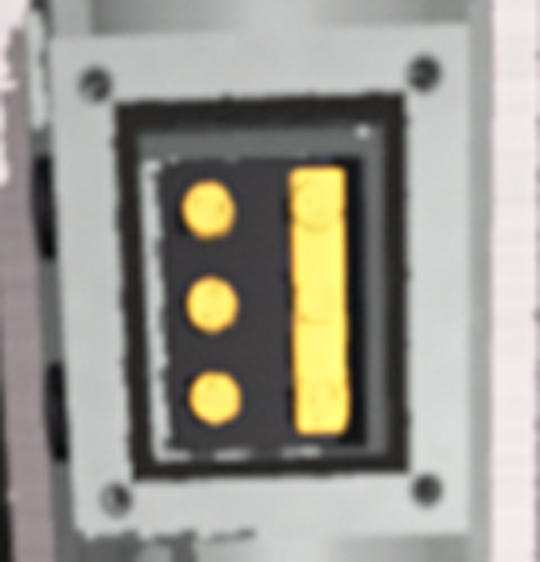

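```bash
python3 - <<'E'
from h import *
f=ctrl.grab_frame('wrist'); s=ctrl.state()
px=[(245.7,38.5),(318.8,35.8),(319.5,128.3),(250.4,130.3)]
for z in (.184,.181):
    P=np.array([ray(f,q,z) for q in px])[:,:2]; c=P.mean(0)
    a=P[2]+P[3]-P[0]-P[1]; b=P[0]+P[3]-P[1]-P[2]
    print(z,c.round(4),'len',[np.linalg.norm(P[i]-P[i-1]).round(4) for i in range(4)],'x deg',np.degrees(np.arctan2(a[1],a[0])).round(2),'y',np.degrees(np.arctan2(b[1],b[0])).round(2))
print(s['time'],s['ee_pos'],s['tcp_rot'].round(4)); toolshift([.5845,-.1615,.26])
E
```

```text
0.184 [ 0.5857 -0.1617] len [np.float64(0.081), np.float64(0.0655), np.float64(0.0813), np.float64(0.0657)] x deg -7.71 y -97.79
0.181 [ 0.5854 -0.1617] len [np.float64(0.0818), np.float64(0.0661), np.float64(0.082), np.float64(0.0663)] x deg -7.71 y -97.79
9.5 [ 0.68155082 -0.17760507  0.37672667] [[-0.0041  0.1651  0.9863]
 [-0.0096  0.9862 -0.1651]
 [-0.9999 -0.0101 -0.0024]]
need tool shift/40mm [ 2.924  0.026 -2.452]
```

Request:
{"api": "apply_moves", "payload": {
  "plan": [
    [[-0.29,0,0.1,0,0,-0.3,1],[0,0,0,0,0,-0.55,1],[0,0,0,0.3,0,-0.6,1],[0,0,0,0.6,0,-0.5,1],[0,0,0,0.6,0,-0.3,1],[0,0,0,0.6,0,-0.1,1],[0,0,0,0.4,0,0,1],[0,0,0,0,0,0,1],[0,0,0,0,0,0,1]]
  ]
}}

```text
time: 10.25
ee_pos: [0.5799, -0.1597, 0.2698]
tcp_rot: [[-0.006, 0.131, 0.991], [0.003, 0.991, -0.131], [-1.0, 0.002, -0.007]]
ft_force: [-0.1, 0.5, -2.2]
gripper_width: 0.0435
```

```bash
python3 - <<'E'
from h import *
s=ctrl.state(); R=s['tcp_rot']; print(s['time'],s['ee_pos'],R.round(4),'yaw z',np.degrees(np.arctan2(R[1,2],R[0,2]))); toolshift([.5855,-.1617,.26])
E
```

```text
10.25 [ 0.57989754 -0.15970152  0.2698447 ] [[-0.0064  0.1308  0.9914]
 [ 0.0028  0.9914 -0.1308]
 [-1.      0.002  -0.0067]] yaw z -7.513370492065067
need tool shift/40mm [ 0.245 -0.032  0.147]
```

Request:
{"api": "apply_moves", "payload": {
  "plan": [
    [[0.04,-0.06,-0.02,0.2,-0.03,0.16,1],[0,0,0,0.3,0,0,1],[0,0,0,0.3,0,0,1],[0,0,0,0.2,0,0,1],[0,0,0,0,0,0,1],[0,0,0,0,0,0,1],[0,0,0,0,0,0,1]]
  ]
}}

```text
time: 10.83
ee_pos: [0.5897, -0.1623, 0.229]
tcp_rot: [[0.005, 0.135, 0.991], [-0.002, 0.991, -0.135], [-1.0, -0.001, 0.005]]
ft_force: [0.2, 0.0, -1.9]
gripper_width: 0.044
```

```bash
python3 - <<'E'
from h import *
s=ctrl.state(); R=s['tcp_rot']; print(s['time'],s['ee_pos'],R.round(4),s['ft_force'],'yaw z',np.degrees(np.arctan2(R[1,2],R[0,2]))); toolshift([.5855,-.1617,.2125])
E
```

```text
10.8333 [ 0.58967304 -0.16225036  0.22902325] [[ 0.0049  0.1347  0.9909]
 [-0.0018  0.9909 -0.1347]
 [-1.     -0.0012  0.0051]] [ 0.17902067  0.03470582 -1.8677213 ] yaw z -7.7392984071440765
need tool shift/40mm [ 0.413  0.    -0.107]
```

Request:
{"api": "apply_moves", "payload": {
  "plan": [
    [[0,0.03,0,0.1,0,-0.1,1],[0,0,0,0.15,0,0,1],[0,0,0,0.1,0,0,1],[0,0,0,0,0,0,1],[0,0,0,0,0,0,1],[0,0,0,0,0,0,1]]
  ]
}}

```text
time: 11.33
ee_pos: [0.5861, -0.162, 0.2151]
tcp_rot: [[0.004, 0.135, 0.991], [-0.002, 0.991, -0.135], [-1.0, -0.002, 0.004]]
ft_force: [-0.4, -1.0, -2.8]
gripper_width: 0.0432
```

```bash
cat >chk.py <<'E'
from h import *
s=ctrl.state(); R=s['tcp_rot']; print(s['time'],s['ee_pos'],R.round(4),s['ft_force'],'yaw z',np.degrees(np.arctan2(R[1,2],R[0,2]))); toolshift([.5855,-.1617,.2125])
E
python3 chk.py; python3 - <<'E'
from h import *
f=ctrl.grab_frame('wrist'); c=f['pixels'][120:360,160:400,::-1]
a=cv2.resize(c,(400,400),interpolation=cv2.INTER_CUBIC)
g=ctrl.grab_frame('scene'); u,v=proj(g,[[.585,-.162,.2]])[0].astype(int); print(u,v)
b=cv2.resize(g['pixels'][v-50:v+50,u-50:u+50,::-1],(400,400),interpolation=cv2.INTER_CUBIC)
cv2.imwrite('pics/c6.png',np.hstack([a,b]))
save('w6',f); save('s6',g); save('d6',ctrl.grab_frame('side'))
E
```

```text
11.3333 [ 0.58608623 -0.16201427  0.21511071] [[ 0.0039  0.1348  0.9909]
 [-0.0021  0.9909 -0.1348]
 [-1.     -0.0016  0.0041]] [-0.39104159 -0.95358359 -2.80906239] yaw z -7.746791806446765
need tool shift/40mm [ 0.065  0.006 -0.016]
199 286
```

View pics/c6.png

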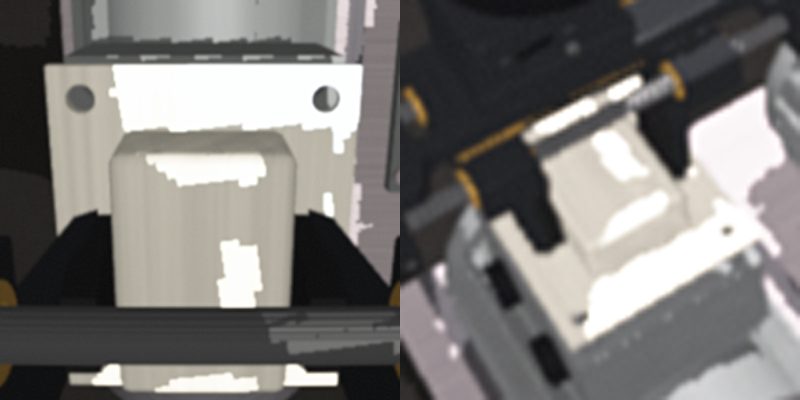

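Request:
{"api": "apply_moves", "payload": {
  "plan": [
    [[0,0.02,0,0.1,0.01,-0.02,1],[0,0,0,0,0,0,1],[0,0,0,0,0,0,1],[0,0,0,0,0,0,1],[0,0,0,0,0,0,1]]
  ]
}}

```text
time: 11.9
ee_pos: [0.5859, -0.1616, 0.2116]
tcp_rot: [[0.003, 0.135, 0.991], [-0.002, 0.991, -0.135], [-1.0, -0.002, 0.004]]
ft_force: [-0.7, 0.4, -1.8]
gripper_width: 0.0437
```

```bash
python3 chk.py; python3 - <<'E'
from h import *
s=ctrl.state();R=s['tcp_rot'];p=s['ee_pos']; th=np.radians(-7.75); M=np.array([[np.cos(th),-np.sin(th)],[np.sin(th),np.cos(th)]])
box=lambda x,y,z:[*(M@[x,y]+[.5855,-.1617]),z]
cov=lambda x,y,z:p+R@np.array([.0175-z,y,x])
ims=[]
for c,sz,X in [('wrist',120,[.56,-.158,.2]),('scene',50,[.585,-.162,.2]),('side',50,[.585,-.162,.2])]:
    f=ctrl.grab_frame(c); u,v=proj(f,[X])[0].astype(int)
    u=max(sz,u);v=max(sz,v); k=400/(2*sz) if c!='wrist' else 2.5
    im=cv2.resize(f['pixels'][v-sz:v+sz,u-sz:u+sz,::-1],None,fx=k,fy=k,interpolation=cv2.INTER_CUBIC)
    sc=lambda Q:((proj(f,Q)-[u-sz,v-sz]+.5)*k-.5).round().astype(np.int32)
    cs=[(-.05,-.042),(-.05,.042),(.05,.042),(.05,-.042)]
    cv2.polylines(im,[sc([box(*q,.182) for q in cs])],True,(0,0,255),1)
    cv2.polylines(im,[sc([cov(*q,.004) for q in cs])],True,(0,200,0),1)
    for q in [(-.041,-.033),(-.041,.033),(.041,.033),(.041,-.033)]: cv2.circle(im,tuple(map(int,sc([cov(*q,.004)])[0])),2,(255,0,0),-1)
    ims.append(im)
    if c=='wrist':
        for a,b in [(208,179),(356,179)]:
            q=dark(f,a,b,9); print('hole tool',(R.T@(ray(f,q,p[2]-.0135)-p)).round(4))
ims=[cv2.resize(i,(400,400)) if n else cv2.resize(i,(600,600)) for n,i in enumerate(ims)]
cv2.imwrite('pics/o1.png',ims[0]); cv2.imwrite('pics/o2.png',np.hstack(ims[1:]))
E
```

```text
11.9 [ 0.58592978 -0.16161773  0.2116258 ] [[ 0.0032  0.1347  0.9909]
 [-0.0023  0.9909 -0.1347]
 [-1.     -0.0019  0.0035]] [-0.7274908   0.42437813 -1.83151478] yaw z -7.743229497440582
need tool shift/40mm [-0.022 -0.004 -0.01 ]
hole tool [ 0.0134 -0.0319 -0.0427]
hole tool [ 0.0133  0.0318 -0.0415]
```

View pics/o1.png

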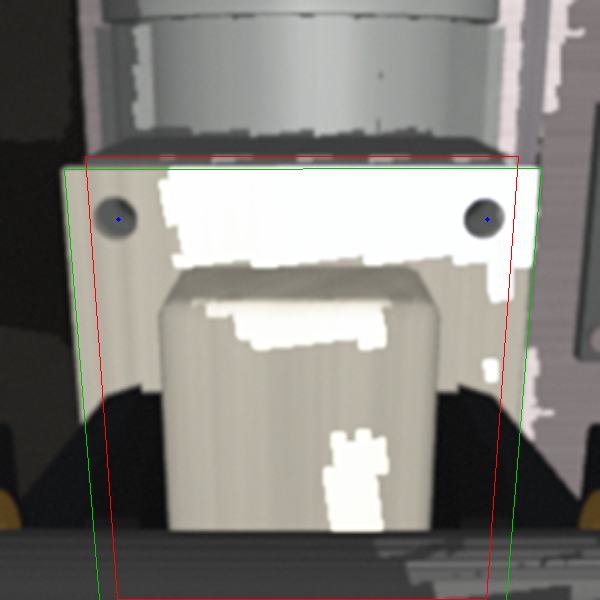

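View pics/o2.png

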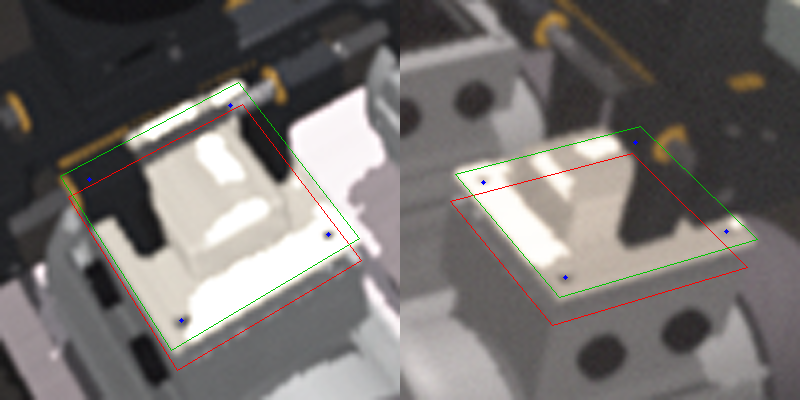

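The wrist overlay fits both the cover outline and holes and the box's robot-side edge. The scene and side overlays agree to about a pixel, with a visible gap under the flange. I'll hand in.

```bash
python3 chk.py; python3 -c "
from h import *
s=ctrl.state();print(abs(s['qd']).max(),s['gripper_width']);print(ctrl.close_job())"
```

```text
12.05 [ 0.58590492 -0.16165034  0.21164874] [[ 0.0032  0.1348  0.9909]
 [-0.0023  0.9909 -0.1348]
 [-1.     -0.0019  0.0035]] [ 0.47858023 -0.45859365 -2.14460799] yaw z -7.747999529991787
need tool shift/40mm [-0.021 -0.003 -0.01 ]
0.00208237613202046 0.043842536701292914
the job is handed in; nothing more can be done
None
```

I took the aluminium cover from the bench and handed the job in with it held still over motor_right, the finished motor with the brass star link. I did not aim for or knowingly touch motor_left, its bridge or the other things on the bench. I did not re-measure their positions at the end.

| Last check | Value |
|---|---|
| Height of cover's underside above the gasket | about 10 mm |
| Centre, gripper reading against my measured box centre | within 0.5 mm |
| Long side, gripper reading against my measured box direction | within 0.01° |
| Tilt | about 0.004 rad |
| Arm motion | joint speeds about 0.002 rad/s |
| Wrist load | about 2 N, the cover's weight only |
| Gripper opening on the cover | 43.8 mm at 45 N |

- **Box position:** it was measured once, from the wrist camera at about 0.3 m. It carries that camera's calibration error, perhaps 1 mm.
- **Disagreements:** one hole measurement from the final wrist image put the cover about 1 mm along the tool's z axis from where I had it. The scene and side overlays were about a pixel off, which I took as calibration error. I made no correction for either.
- **View through the holes:** the box hides under the cover from the wrist camera, so I did not confirm a thread visible through each hole.

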